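Vent the solvent feed unit and take off its safety cap

ROBOT

A 7-joint arm with a two-finger parallel gripper is mounted at the origin on a cart in front of the work surface, level with it; the furniture and walls round the work are solid. World frame = base frame: x ahead of the robot, y to its left, z up, the work surface at z = 0. Lengths are in m, angles in rad, forces in N, time in s.
With the tool pointing down it reaches from about 0.35 to 0.9 m from the base axis. Payload 8.1 kg.
Tool frame: the origin (TCP) lies midway between the tips of the shut fingers; the grasp point (between the pads) lies r.tcp_to_grasp behind it (r.tcp_to_grasp is the distance from the TCP to the grasp point, in m); x points along the fingers, y is the direction in which the jaws open and shut, and the axes are right-handed (so a half turn about x gives the same grasp; the last joint's range is limited). The gripper opens to 85 mm and grips with 20 to 120 N. Pads are 22 mm wide; open, the fingers measure 114 mm over their backs; the gripper's body (76 mm by 85 mm) begins 54 mm behind the grasp point. The pads swing forward as they close: fully open they stand 13 mm farther back than shut.
Start: joints at [-1.236, 0.434, 0.025, 1.573, -0.012, 1.134, -0.075], TCP at [0.265, 0.566, 0.231] pointing down, gripper open.
Joint ranges: [-2.62, 2.62], [-0.44, 2.09], [-1.27, 1.32], [0.08, 2.57], [-1.32, 4.46], [0.12, 2], [-2.74, 2.74]. Speed limits (rad/s): [2.22, 2.22, 3.01, 3.01, 3.14, 3.14, 3.14].

INTERFACE

Orientations are given as a unit quaternion [w, x, y, z].
In Python, from plant import r, cams gives the robot as it stands.
- The arm moves only by the tool servo_tool, never from a script. Its argument "deltas" is one flat list of numbers, 7 for each row, row after row: the shift along the tool's x, y, z in mm, then the turn, a rotation vector about the tool's x, y, z in degrees, then the finger opening in mm, from 0 to 85.4. A call has 1 to 12 rows; each row is the pose to reach, as a shift and turn from the pose commanded when the call began, along the tool's axes at that moment; what a row does not reach only later rows make up. A row lasts 1/10 s, in which the tool goes at most 50 mm and 8.59 degrees, less where a joint would pass 70% of its speed; a pose out of reach is approached as far as the arm can. A call with a gripper value outside its range is refused whole. The fingers move at their own pace and stop on an object; the grip force is fixed at half the most. Time passes only in rows, so rows that repeat a pose let the fingers close. It gives the time, the measured TCP pose, the force and the opening at its end, in the units of the state.
- r.read_state(): the state, without advancing time (a new reading comes with each control period).
- cams.camera(name): name is "side" or "top"; returns the picture (480x640x3 uint8, red, green, blue); there is no depth.
- cams.camera_info(name): a dict with "K" (3x3 intrinsics, pixels), "k1" (the pictures are not rectified: a ray, as slopes to the right and down, at radius r is drawn at 1 + k1 r^2 times it, then the intrinsics apply), "world_from_camera" (4x4, takes a point from camera to world coordinates). Camera axes: x right, y down, z forward; pixel columns grow to the right and rows downward; lengths in m; the calibration is good to about 2 mm. A picture is of the moment at which its call begins. camera_info takes no time and is no camera call.
- r.job_done(): hands the job in, once; it reports no verdict.
The state is a dict: "time": time; "joints": joint angles; "dq": joint speeds; "tau": joint torques, N m; "ee_pos": TCP position; "ee_rot": TCP orientation; "contact_force": force on the tool from outside, world axes, zero at the start; "torque": the same for the moment, N m; "width": opening from 0.0 (shut) to 1.0 (fully open).
Only numpy, scipy, OpenCV 4.12 (cv2) and the standard library are available. Lean on these libraries where they do the work, as an engineer would, in place of code of your own. Each camera call takes 0.05 s, during which the arm holds its last target.

TASK

The solvent bottle on the carton coder's feed unit is due for a top-up. First turn the unit's selector knob to the vent position, the open ring, so that the bottle is no longer under pressure; only then push the bottle's safety cap down, twist it anticlockwise until it comes free and lift it off. Finish while still holding the cap, level and still, straight above the bottle's open mouth and about 10 cm higher than where it sat, so that drips fall back in: do not put it down or let go, and leave the things standing round the unit alone.

Things in the scene. Friction and masses are not known exactly. Their poses are not given: they have to be found in the camera images.
- unit: Solvent feed unit fixed on the bench: tray 190 mm deep (x), 250 wide (y); on its +y half a grey cabinet, flat top 72.5 mm above the bench, with the selector knob and a small gauge; on its -y half a white bottle, 71 mm in diameter, clamped upright. Origin: centre of the tray's underside; x away from the robot at yaw 0 (it varies from -0.5 to 0.1). In this frame the knob's axis is at (-28, 58) mm, the bottle's at (-30, -75).
- selector_grip (a point): Knob's grip point: on its vertical axis, half-way up its black bar, 93.5 mm above the bench. The bar is 40 mm long (own x), 12 wide (own y), 24 high (81.5 to 105.5 above the bench), on a round skirt 48 mm across. Its own x axis is where the pointer (white line) points. Turn it by gripping the bar across its width.
- selector (a joint): Knob angle, rad, growing anticlockwise from above. Detents 0.6 apart: -0.6 purge (triangle), 0 vent (open ring), 0.6 feed (one bar), 1.2 fast feed (two bars); ends at -0.7 and 1.3. Starts in a feed position. Let go within 0.2 of a detent it snaps in; 0.1 to 0.2 N m turn it to the next. At 0 the pointer points 0.3 rad clockwise of the unit's x axis.
- vent_mark (a point): Centre of the vent mark on the cabinet's top, an open ring 15 mm across, 42 mm from the knob's axis, 73 mm above the bench; the pointer points at it at knob angle 0. (The black post between the benches, 78 mm square and taller than the arm, has its axis at x 0.345, y 0.02 m in the robot's frame, a box on its -y side: fold the arm in to swing past it.)
- mouth (a point): Centre of the rim of the bottle's neck, 140 mm above the bench, axes as the unit's. The neck is 26 mm in diameter, with three locking ledges 5 to 19 mm below the rim; the shoulder slopes from the neck 30 mm below the rim to the full 71 mm at 52 mm below it.
- cap_centre (a point): Centre, half-way up, of the grey ribbed safety cap: 46 mm in diameter, 26 mm high, about 50 g, open below; grip it across any diameter. Locked on the bottle this point lies 2 mm below point mouth (cap top 11 mm above the rim, skirt's edge 15 below) and its x axis is along the mouth's to 0.04 rad; z up.
- cap: The same cap; origin at the centre of the skirt's lower edge. Three inner lugs sit under the neck's ledges, a spring liner rests on the rim. Not pushed, it turns only 0.05 rad. Pushed straight down 4 mm or more (5 is right, about 12 N; it bottoms at 6) it turns anticlockwise from above; between 0.9 and 1.4 rad of turn (best 1.15) it is free and lifts straight off; the liner raises it 2 mm.
- labels: Bystander: roll of blank labels standing on the tray behind the bottle, 62 mm in diameter, 60 mm high, its top 70 mm above the bench; origin under its centre.
- pen: Bystander: black and white marker pen lying on the bench, 137 mm long (own y), 19 mm thick, in front of the unit; origin under its centre.
- packed: Bystander: small packed carton 70 x 91 x 42 mm behind the unit; origin under its centre.
Mind the look-alikes: they are no part of the job. Of the things like the cap, leave any that is purple, red or turquoise; of the rest the smaller one is meant.

How it is judged:
On the way, in this order (a step that is already met when the one before it is completed fails the run):
1. the selector stands in its vent detent (within 0.15 rad) (value of joint selector between -0.15 and 0.15 rad and z of cap_centre in the frame of mouth below 0.002 m), for 0.3 s.
2. the cap, still locked, is pushed down at least 2.5 mm against its spring (value of joint selector between -0.15 and 0.15 rad and z of cap_centre in the frame of mouth below -0.0045 m and angle between the x axis of cap_centre and the x axis of mouth, either way round below 0.35 rad), for 0.05 s.
3. the cap is turned at least 0.5 rad from its locked position (value of joint selector between -0.15 and 0.15 rad and angle between the x axis of cap_centre and the x axis of mouth, either way round above 0.5 rad), for 0.1 s.
At the end, for the whole second after the job is handed in: The selector stands at vent (within 0.15 rad); the fingers hold the cap, upright within 0.25 rad, at rest (below 2 cm/s) and clear of the unit, its centre 60 to 160 mm above the bottle's rim and within 30 mm of the bottle's axis (value of joint selector between -0.15 and 0.15 rad and z of cap_centre in the frame of mouth between 0.06 and 0.16 m and horizontal distance between cap_centre and mouth below 0.03 m and angle between cap's own z axis and vertical below 0.25 rad and linear speed of cap below 0.02 m/s and contact force between the fingers and cap above 2 N and contact force between unit and cap below 0.1 N); the arm keeps its last pose, push and grip.
It fails at once if the cap comes off while the selector is not at vent (not (value of joint selector between -0.15 and 0.15 rad) and z of cap_centre in the frame of mouth above 0.012 m).
It fails at once if a bystander is moved more than 30 mm (distance of any of labels, pen, packed from where it was at the start of the episode above 0.03 m).
It also fails if it takes over 66 s, if anything falls off the work surface, if the arm or the gripper's body presses on something with over 40 N, if the wrist force passes 120 N, or if a joint passes its speed limit or range.

## Working session

There is one attempt and no reset: what is moved stays moved. The work goes in short steps, Python scripts to look and compute and a tool call to move; the robot and the scene stay as the last step left them, time stands still between calls to the robot, and variables do not carry over. Pictures are saved under pics/ and viewed, and the job is handed in when it is done.

Besides the shell and the picture viewer there is one more tool, called after "Emit:" as name(argument=value, ...) on one line, values as JSON. servo_tool: Moves the arm, as the interface text tells. Its arguments: {"type":"object","properties":{"deltas":{"type":"array"}},"required":["deltas"]}

```bash
ls; mkdir -p pics
python3 - <<'E'
from plant import r,cams
import cv2
print(r.read_state()); print(r.tcp_to_grasp)
for n in("side","top"):
    print(n,cams.camera_info(n))
    cv2.imwrite(f"pics/{n}0.png",cams.camera(n)[:,:,::-1])
E
```

```text
pics
{'time': 0.0, 'joints': array([-1.2355797 ,  0.43521078,  0.02499896,  1.57411825, -0.01159704,
        1.13401114, -0.07511618]), 'dq': array([ 0.00016527, -0.00235869, -0.00042321, -0.00072839,  0.00059523,
        0.00214653, -0.00127288]), 'tau': array([ 1.34569076e-03, -6.70464134e+01,  1.02599390e+00, -3.16214705e+01,
        1.56731915e-02,  1.20220371e-02,  1.86567297e-05]), 'ee_pos': array([0.26482346, 0.56554681, 0.23052568]), 'ee_rot': array([ 0.69015542,  0.15303313,  0.69029098, -0.15415812]), 'contact_force': array([-1.19630455, -0.39782669,  0.2441858 ]), 'torque': array([0.01928978, 0.02859974, 0.04089113]), 'width': 0.9984823067999093}
0.0187
side {'K': array([[493.18975665,   0.        , 312.54937528],
       [  0.        , 493.18975665, 244.26341422],
       [  0.        ,   0.        ,   1.        ]]), 'k1': -0.09095146582771153, 'world_from_camera': array([[ 0.9986476 , -0.04079963,  0.03222359,  0.51231956],
       [-0.05116573, -0.66133423,  0.74834424, -0.32180076],
       [-0.00922161, -0.74898092, -0.66252739,  0.6877606 ],
       [ 0.        ,  0.        ,  0.        ,  1.        ]])}
top {'K': array([[488.42802717,   0.        , 319.79097882],
       [  0.        , 488.42802717, 244.19461987],
       [  0.        ,   0.        ,   1.        ]]), 'k1': 0.036258975940129425, 'world_from_camera': array([[ 0.01663207, -0.99717309,  0.07327486,  0.4732411 ],
       [-0.99984384, -0.01614929,  0.0071762 ,  0.30736848],
       [-0.00597258, -0.07338277, -0.99728597,  0.97576491],
       [ 0.        ,  0.        ,  0.        ,  1.        ]])}
```

View pics/side0.png

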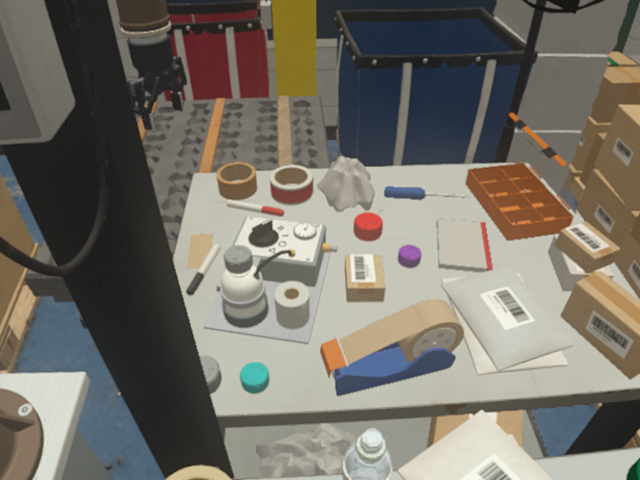

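View pics/top0.png

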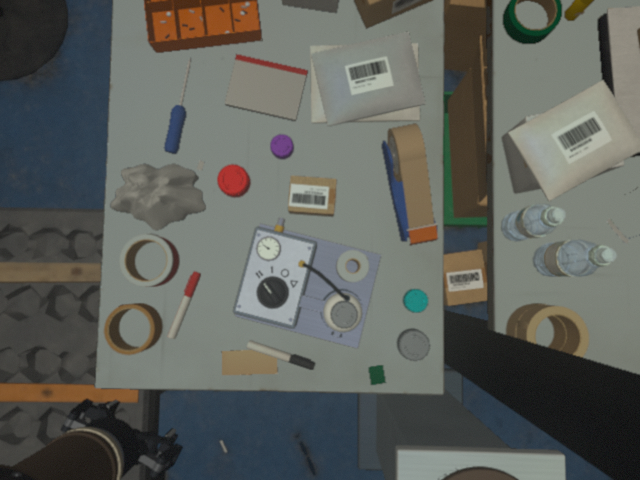

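Candidates for the cap: the grey cap on the bottle (top cam 344,312), the larger grey one on the bench (413,344), turquoise (415,300), red (233,180), purple (282,146). I choose the one on the bottle. Next, a close crop.

```bash
cat > h.py <<'E'
import numpy as np, cv2
from plant import r,cams
from scipy.spatial.transform import Rotation as R
def proj(n,P):
    c=cams.camera_info(n); T=np.linalg.inv(c["world_from_camera"]); P=np.atleast_2d(P)
    q=P@T[:3,:3].T+T[:3,3]; s=q[:,:2]/q[:,2:]; s=s*(1+c["k1"]*(s**2).sum(1,keepdims=True))
    return s@c["K"][:2,:2].T+c["K"][:2,2]
def back(n,uv,z):
    c=cams.camera_info(n); K=c["K"]; d=(np.array(uv,float)-K[:2,2])/K[0,0]; s=d.copy()
    for _ in range(20): s=d/(1+c["k1"]*(s@s))
    T=c["world_from_camera"]; v=T[:3,:3]@np.r_[s,1]; o=T[:3,3]
    return o+v*(z-o[2])/v[2]
E
python3 - <<'E'
import cv2
a=cv2.imread("pics/top0.png")[215:365,220:440]; cv2.imwrite("pics/c1.png",cv2.resize(a,(792,540),interpolation=cv2.INTER_CUBIC))
a=cv2.imread("pics/side0.png")[205:355,190:350]; cv2.imwrite("pics/c2.png",cv2.resize(a,(640,600),interpolation=cv2.INTER_CUBIC))
E
```

```text
(no output)
```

View pics/c1.png

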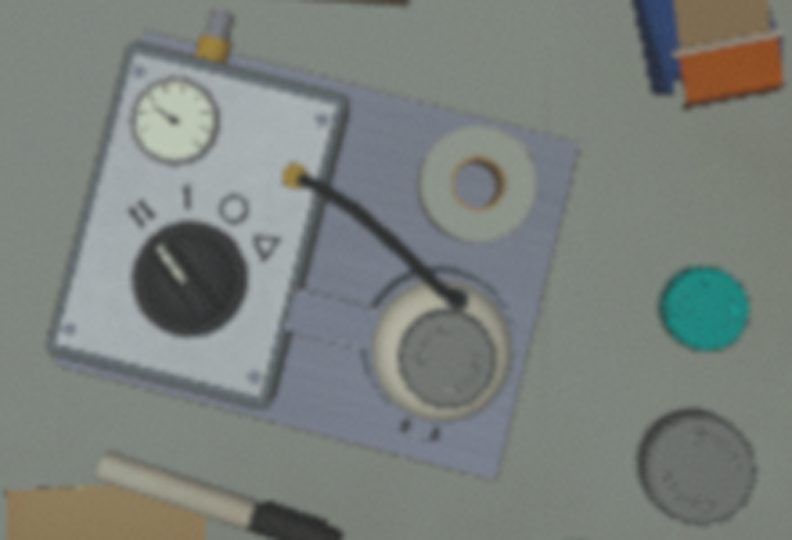

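View pics/c2.png

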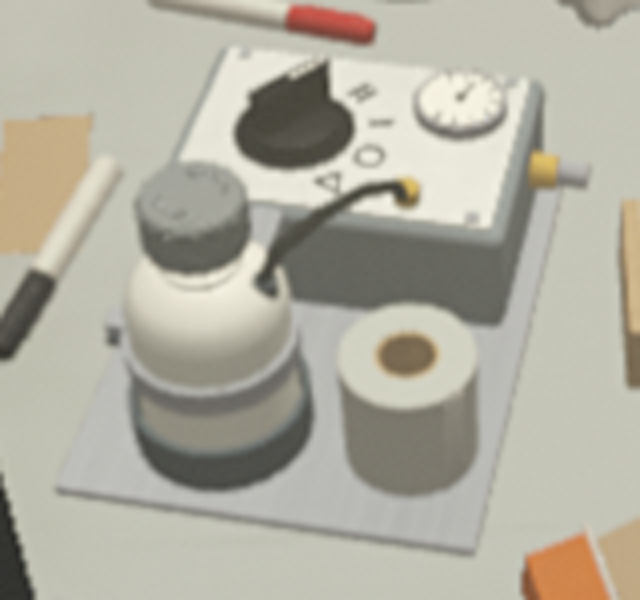

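The crop shows the smaller grey cap on the bottle (top px 344,314) and the pointer at the two bars, i.e. fast feed (1.2). The larger grey cap on the bench is the look-alike.

```bash
cat > fit.py <<'E'
from h import *
from scipy.optimize import least_squares
t=lambda x,y:(220+x/3.6-.36,215+y/3.6-.36)
s=lambda x,y:(190+x/4-.375,205+y/4-.375)
v=(-28+42*np.cos(-.3),58+42*np.sin(-.3),73)
# unit-frame mm points; observations
obs=[("top",(-30,-75,151),t(447,358)),("top",(95,-125,4),t(579,150)),("top",(-95,-125,4),t(496,478)),("top",v,t(234,209)),
("side",(-30,-75,151),s(192,200)),("side",v,s(370,156)),("side",(-95,-125,4),s(60,490)),("side",(95,-125,4),s(473,551)),]
def w(p,q):
    q=np.array(q)/1000;c,ss=np.cos(p[2]),np.sin(p[2])
    return np.array([p[0]+c*q[0]-ss*q[1],p[1]+ss*q[0]+c*q[1],q[2]])
f=lambda p:np.concatenate([proj(n,w(p,q))[0]-o for n,q,o in obs])
S=least_squares(f,[.5,.35,-.25],loss="soft_l1"); p=S.x
print(p); print(f(p).reshape(-1,2).round(1))
for nm,q in dict(knob=(-28,58,93.5),cap=(-30,-75,138),vent=v).items(): print(nm,w(p,q).round(4))
print("back cap",back("top",t(447,358),.151),back("side",s(192,200),.151),"vent",back("top",t(234,209),.073),back("side",s(370,156),.073))
# pointer direction: line ends
a=back("top",t(159,246),.1055);b=back("top",t(184,283),.1055);print("pointer ang",np.arctan2(a[1]-b[1],a[0]-b[0]),"expect",p[2]-.3+1.2,a,b)
S=r.read_state();print(R.from_quat(np.roll(S['ee_rot'],-1)).as_matrix().round(3))
E
python3 fit.py
```

```text
[ 0.46322553  0.33708711 -0.23824581]
[[-0.1  0.5]
 [ 0.1 -1.8]
 [-0.4  0.8]
 [-0.4  0. ]
 [ 0.  -1.9]
 [ 0.4 -0.2]
 [-1.2  1.3]
 [ 1.   2. ]]
knob [0.4497 0.4001 0.0935]
cap [0.4164 0.2713 0.138 ]
vent [0.4858 0.3785 0.073 ]
back cap [0.41721609 0.27116183 0.151     ] [0.41662739 0.26675469 0.151     ] vent [0.48578334 0.37785576 0.073     ] [0.48502177 0.37793928 0.073     ]
pointer ang 0.6185134850974889 expect 0.6617541921303942 [0.4665172  0.41191048 0.1055    ] [0.44856088 0.39913156 0.1055    ]
[[-0.001  0.424  0.906]
 [-0.001  0.906 -0.424]
 [-1.    -0.001  0.   ]]
```

Poses agree with the given geometry: the fit is within 2 px, and the pointer angle of 0.62 is close to the expected 0.66. Now I move above the knob with the jaws across the bar.

Emit:
servo_tool(deltas=[5,-9,30,-8,0,0,55,10,-18,60,-16,0,0,55,15,-27,90,-24,0,0,55,20,-36,120,-32,0,0,55,25,-45,150,-40,0,0,55,30,-54,180,-48,0,0,55,30,-63,210,-56,0,0,55,30,-71.5,237.5,-62.3,0,0,55,30,-71.5,237.5,-62.3,0,0,55,30,-71.5,237.5,-62.3,0,0,55,30,-71.5,237.5,-62.3,0,0,55])

```text
time: 1.2
ee_pos: [0.4488, 0.4013, 0.2011]
ee_rot: [0.67, -0.225, 0.67, 0.226]
contact_force: [-0.7, 0.7, 0.3]
width: 0.638
```

```bash
cat > st.py <<'E'
from h import *
import sys
S=r.read_state();M=R.from_quat(np.roll(S['ee_rot'],-1)).as_matrix()
print(round(S['time'],2),S['ee_pos'].round(4),S['contact_force'].round(1),S['torque'].round(2),round(S['width'],3));print(M.round(3),"jaw",np.arctan2(M[1,1],M[0,1]),S['joints'].round(2))
for n in sys.argv[1:]:
    n,f,x,y,w,h,k=n.split(",");a=cams.camera(n)[:,:,::-1];x,y,w,h,k=map(int,(x,y,w,h,k))
    cv2.imwrite(f"pics/{f}.png",cv2.resize(a[y:y+h,x:x+w],None,fx=k,fy=k,interpolation=cv2.INTER_CUBIC))
E
python3 st.py side,s1,180,130,200,150,4
```

```text
1.2 [0.4488 0.4013 0.2011] [-0.7  0.7  0.3] [-0.02  0.03 -0.03] 0.638
[[-0.001 -0.605  0.796]
 [ 0.     0.796  0.605]
 [-1.     0.001 -0.001]] jaw 2.2204094200203777 [-0.7   0.43 -0.16  1.66  0.08  1.06  1.33]
```

View pics/s1.png

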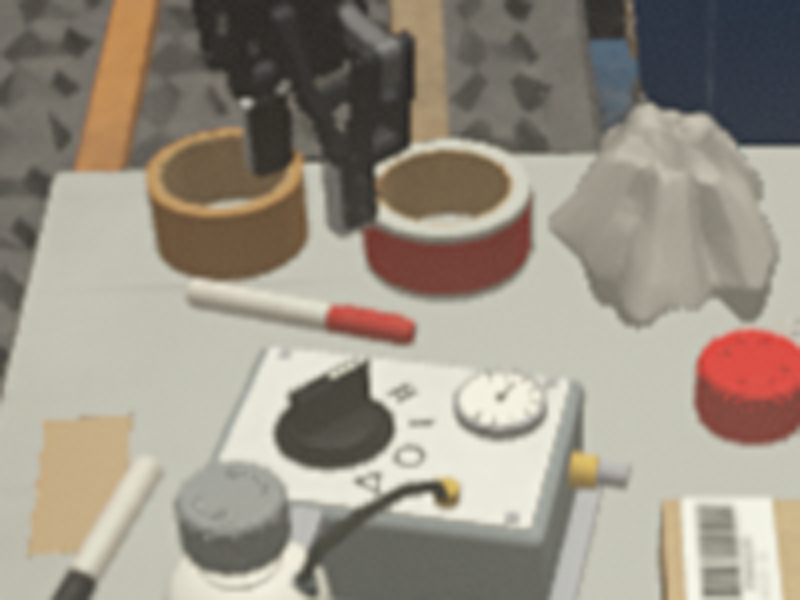

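The fingers are over the knob with jaws across the bar, and the knob still points at the two bars (px ~ 260,235). Descending and closing.

Emit:
servo_tool(deltas=[30,-1,0,0,0,0,50,60,-1,0,0,0,0,45,90,-1,0,0,0,0,45,105,-1,0,0,0,0,45,113,-1,0,0,0,0,45,113,-1,0,0,0,0,40,113,-1,0,0,0,0,20,113,-1,0,0,0,0,5,113,-1,0,0,0,0,5,113,-1,0,0,0,0,5,113,-1,0,0,0,0,5])

```text
time: 2.35
ee_pos: [0.4503, 0.4014, 0.0898]
ee_rot: [0.671, -0.225, 0.669, 0.227]
contact_force: [-3.3, 1.3, 6.1]
width: 0.122
```

```bash
python3 st.py side,s2,180,130,200,150,4
```

```text
2.35 [0.4503 0.4014 0.0898] [-3.3  1.3  6.1] [0.39 0.67 0.06] 0.122
[[ 0.001 -0.605  0.796]
 [ 0.003  0.796  0.605]
 [-1.     0.001  0.002]] jaw 2.221153969723617 [-0.71  0.55 -0.15  1.77  0.11  0.82  1.31]
```

View pics/s2.png

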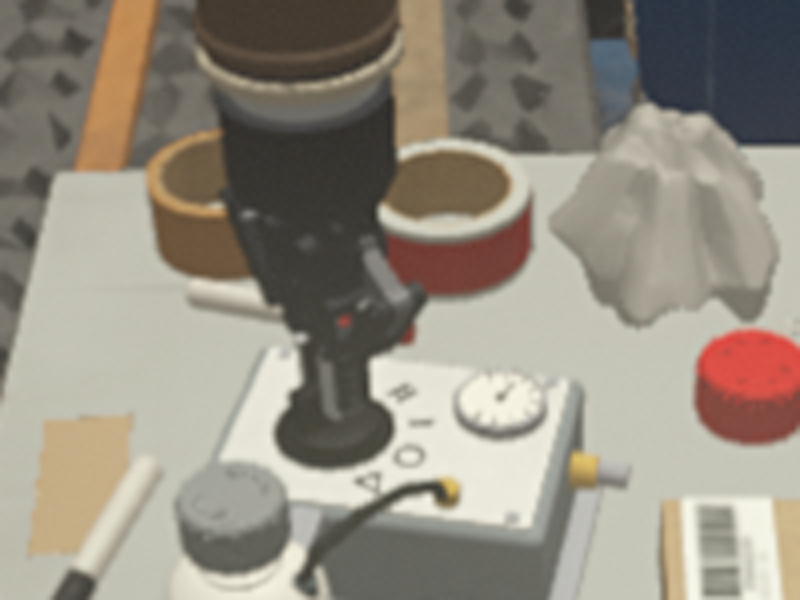

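Gripped at about 10–12 mm, which matches the bar. Turning clockwise by 69°.

Emit:
servo_tool(deltas=[-1,0,0,7,0,0,5,-1,0,0,14,0,0,5,-1,0,0,21,0,0,5,-1,0,0,28,0,0,5,-1,0,0,35,0,0,5,-1,0,0,42,0,0,5,-1,0,0,49,0,0,5,-1,0,0,56,0,0,5,-1,0,0,63,0,0,5,-1,0,0,69,0,0,5,-1,0,0,69,0,0,5,-1,0,0,69,0,0,5])

```text
time: 3.6
ee_pos: [0.4503, 0.3996, 0.0898]
ee_rot: [0.68, 0.193, 0.68, -0.193]
contact_force: [-3.3, -1.3, 6.2]
width: 0.119
```

```bash
python3 st.py side,s3,180,130,200,150,4
```

```text
3.6 [0.4503 0.3996 0.0898] [-3.3 -1.3  6.2] [-0.65  0.66  0.08] 0.119
[[ 0.     0.524  0.852]
 [-0.     0.852 -0.524]
 [-1.    -0.     0.   ]] jaw 1.019097895929026 [-0.93  0.55  0.17  1.79 -0.12  0.81  0.31]
```

View pics/s3.png

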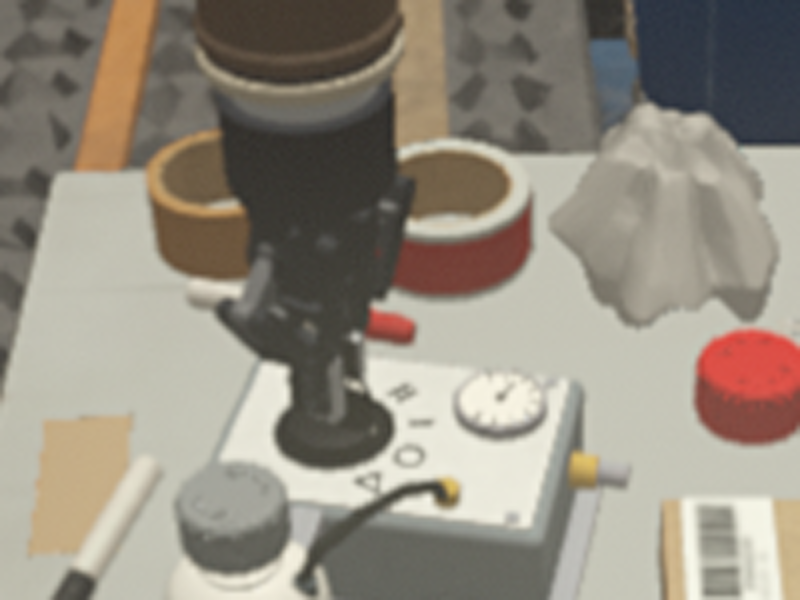

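The gripper has turned with the bar and now points towards the ring (px ~ 282,244). Opening, rising and checking.

Emit:
servo_tool(deltas=[0,0,0,0,0,0,30,0,0,0,0,0,0,40,0,0,0,0,0,0,45,-30,0,0,0,0,0,45,-70,0,0,0,0,0,60,-115,0,0,0,0,0,75,-120,0,0,0,0,0,80,-120,0,0,0,0,0,80])

```text
time: 4.45
ee_pos: [0.4513, 0.4005, 0.211]
ee_rot: [0.681, 0.195, 0.68, -0.192]
contact_force: [-0.2, -0.0, -0.6]
width: 0.931
```

```bash
python3 st.py side,s4,180,130,200,150,4 top,t4,220,215,200,150,4
```

```text
4.45 [0.4513 0.4005 0.211 ] [-0.2 -0.  -0.6] [0.   0.05 0.03] 0.931
[[ 0.003  0.526  0.85 ]
 [ 0.003  0.85  -0.526]
 [-1.     0.004  0.001]] jaw 1.0163627451353119 [-0.95  0.41  0.2   1.67 -0.09  1.06  0.29]
```

View pics/s4.png

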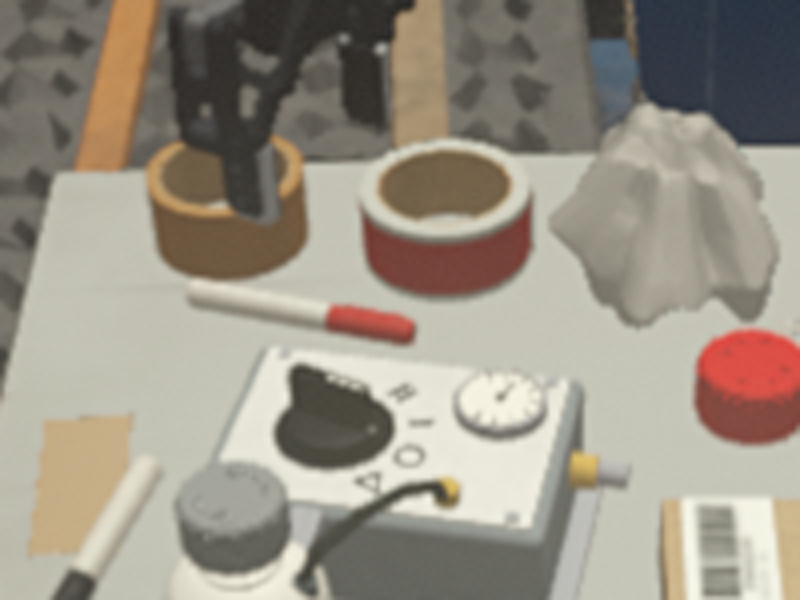

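View pics/t4.png

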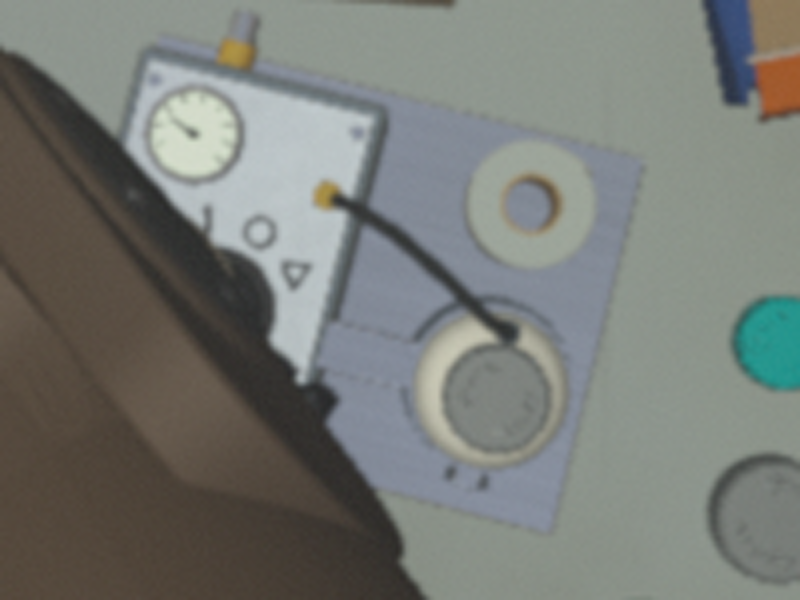

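Run:
```python
from h import *
k=np.array([.4497,.4001])
for a in(0,.3,.6):
  th=-.538+a
  for s in(.02,-.02):
    print(a,s,((proj("side",[*(k+s*np.array([np.cos(th),np.sin(th)])),.1055])[0]-[180,130])*4).round())
```

```text
0 0.02 [366. 387.]
0 -0.02 [294. 362.]
0.3 0.02 [371. 379.]
0.3 -0.02 [288. 370.]
0.6 0.02 [372. 371.]
0.6 -0.02 [287. 378.]
```

Run:
```python
import cv2,numpy as np
a=cv2.imread("pics/s4.png")[340:480,250:450]
a=np.clip(255*(a/255.)**.5,0,255).astype('uint8')
cv2.imwrite("pics/c5.png",cv2.resize(a,None,fx=4,fy=4))
```

```text
(no output)
```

View pics/c5.png

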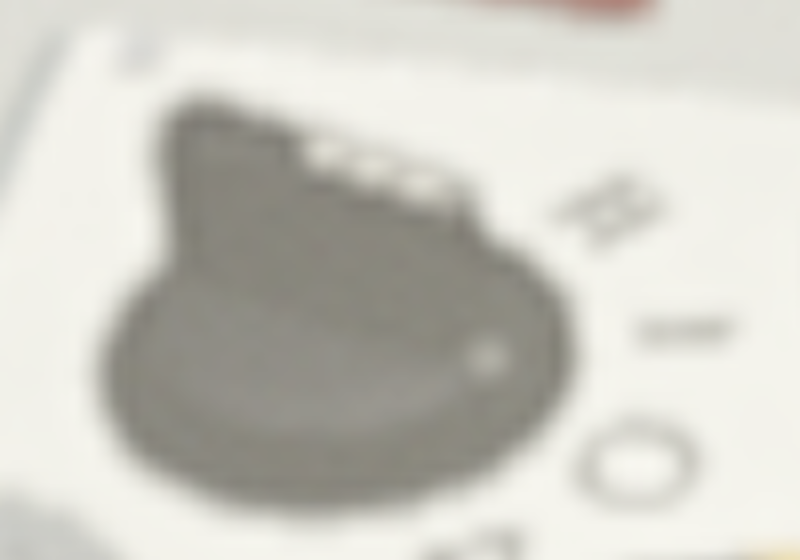

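The bar's top edge runs through (297,367)–(369,389), matching the vent prediction (294,362)–(366,387). The pointer line and skirt dot aim at the ring. Moving above the cap.

Emit:
servo_tool(deltas=[0,-26,8,-4,0,0,80,0,-52,16,-8,0,0,80,0,-78,24,-12,0,0,80,0,-104,32,-16,0,0,80,0,-128,39,-17,0,0,80,10,-128,39,-17,0,0,80,20,-128,39,-17,0,0,80,20,-128,39,-17,0,0,80])

```text
time: 5.35
ee_pos: [0.415, 0.2705, 0.187]
ee_rot: [0.7, 0.09, 0.702, -0.092]
contact_force: [-0.2, 0.1, 0.1]
width: 0.939
```

```bash
python3 st.py side,s6,180,130,200,150,4 top,t6,220,215,200,150,4
```

```text
5.35 [0.415  0.2705 0.187 ] [-0.2  0.1  0.1] [0.04 0.01 0.02] 0.939
[[-0.003  0.255  0.967]
 [-0.002  0.967 -0.255]
 [-1.    -0.003 -0.002]] jaw 1.3133284757603807 [-0.81  0.27  0.15  1.95 -0.05  0.93  0.68]
```

View pics/s6.png

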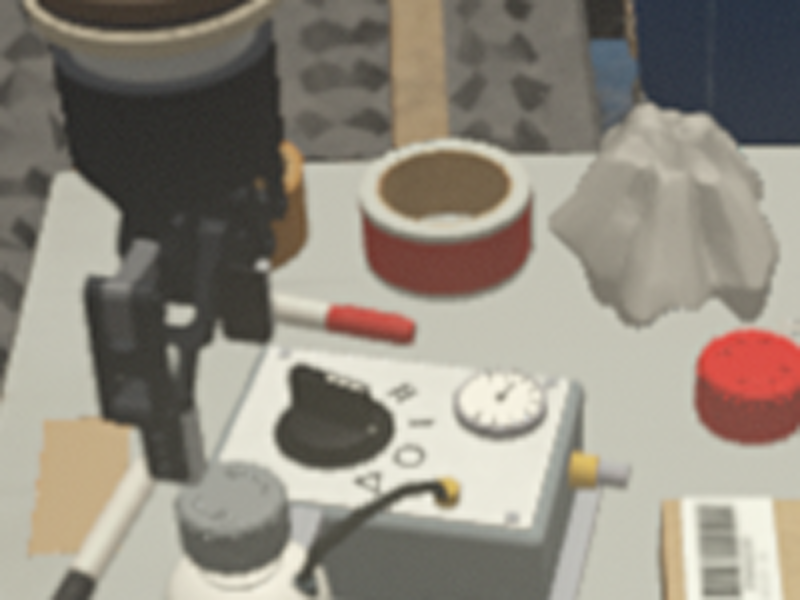

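Run:
```python
from h import *
for P in([.417,.271,.151],[.415,.2705,.2],[.415,.2705,.187],[.415-.0,.2705-.04,.2],[.415+.01,.2705+.0387,.2],[.415-.01,.2705-.0387,.2]):
    print(P,((proj("side",P)[0]-[180,130])*4).round())
```

```text
[0.417, 0.271, 0.151] [232. 491.]
[0.415, 0.2705, 0.2] [213. 399.]
[0.415, 0.2705, 0.187] [217. 425.]
[0.415, 0.2305, 0.2] [206. 468.]
[0.425, 0.30920000000000003, 0.2] [245. 337.]
[0.40499999999999997, 0.2318, 0.2] [179. 467.]
```

View pics/t6.png

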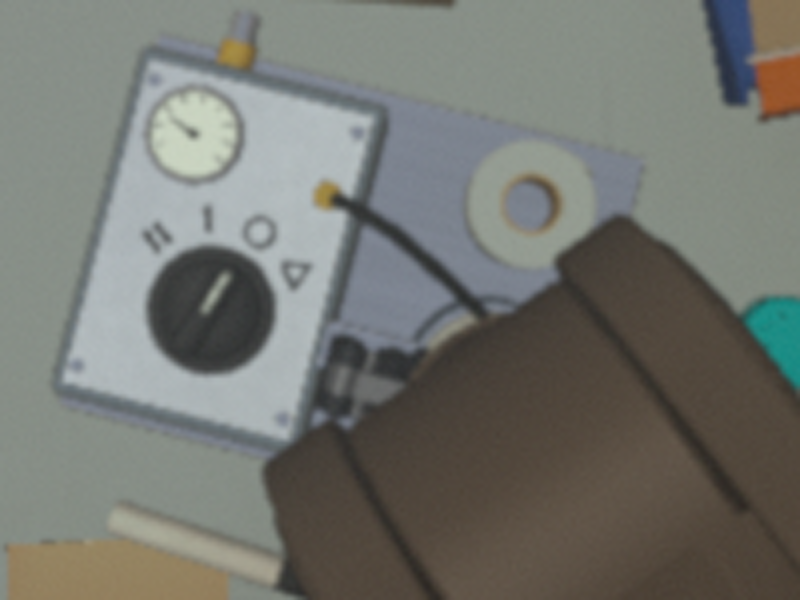

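The top view confirms the pointer (px 215,290) at the ring, and the fingers straddle the cap. Descending with a small correction and closing.

Emit:
servo_tool(deltas=[20,1,2,0,0,0,80,40,1,2,0,0,0,80,55,1,2,0,0,0,80,66,1,2,0,0,0,80,66,1,2,0,0,0,70,66,1,2,0,0,0,60,66,1,2,0,0,0,50,66,1,2,0,0,0,40,66,1,2,0,0,0,36,66,1,2,0,0,0,36])

```text
time: 6.45
ee_pos: [0.4187, 0.2714, 0.124]
ee_rot: [0.702, 0.091, 0.701, -0.091]
contact_force: [-0.5, 0.7, 5.0]
width: 0.524
```

```bash
python3 st.py side,s7,180,130,200,150,4
```

```text
6.45 [0.4187 0.2714 0.124 ] [-0.5  0.7  5. ] [0.16 0.09 0.  ] 0.524
[[ 0.001  0.255  0.967]
 [ 0.001  0.967 -0.255]
 [-1.     0.001  0.001]] jaw 1.312715060616202 [-0.79  0.36  0.14  2.01 -0.07  0.77  0.7 ]
```

View pics/s7.png

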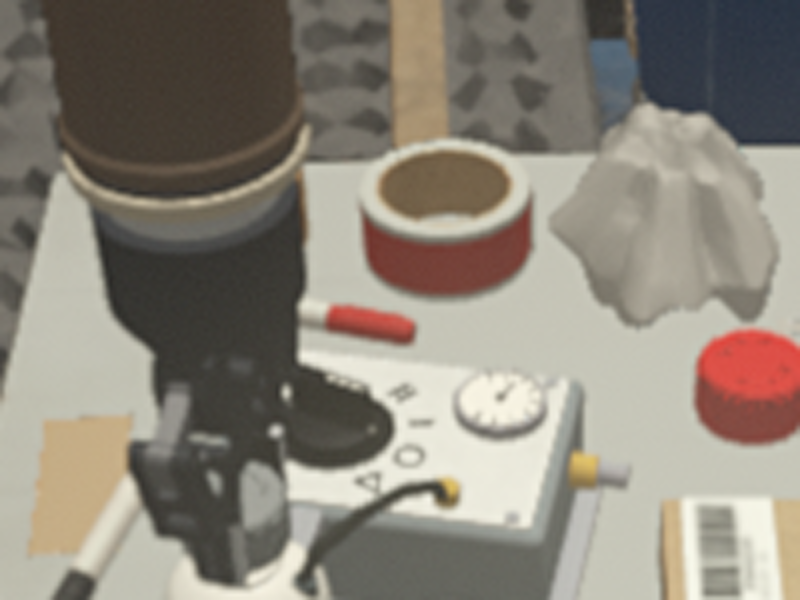

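Cap gripped at 44.7 mm opening, against 46 mm nominal. Pushing down.

Emit:
servo_tool(deltas=[3,0,0,0,0,0,36,5,0,0,0,0,0,36,6.5,0,0,0,0,0,36,6.5,0,0,0,0,0,36,6.5,0,0,0,0,0,36])

```text
time: 7.0
ee_pos: [0.4188, 0.2715, 0.1178]
ee_rot: [0.702, 0.091, 0.701, -0.09]
contact_force: [-2.4, 0.3, 12.7]
width: 0.527
```

12.7 N matches the expected push. Twisting anticlockwise.

Emit:
servo_tool(deltas=[0,0,0,-5,0,0,36,0,0,0,-12,0,0,36,0,0,0,-19,0,0,36,0,0,0,-26,0,0,36,0,0,0,-33,0,0,36,0,0,0,-40,0,0,36,0,0,0,-47,0,0,36,0,0,0,-54,0,0,36,0,0,0,-61,0,0,36,0,0,0,-67,0,0,36,0,0,0,-67,0,0,36,0,0,0,-67,0,0,36])

```text
time: 8.2
ee_pos: [0.4184, 0.2731, 0.1181]
ee_rot: [0.636, -0.311, 0.634, 0.312]
contact_force: [-4.7, 4.0, 13.2]
width: 0.525
```

```bash
python3 st.py side,s8,180,130,200,150,4
```

```text
8.2 [0.4184 0.2731 0.1181] [-4.7  4.  13.2] [0.81 1.   0.12] 0.525
[[ 0.001 -0.791  0.611]
 [ 0.003  0.611  0.791]
 [-1.     0.001  0.003]] jaw 2.4836574589528024 [-0.57  0.37 -0.15  2.    0.08  0.77  1.72]
```

View pics/s8.png

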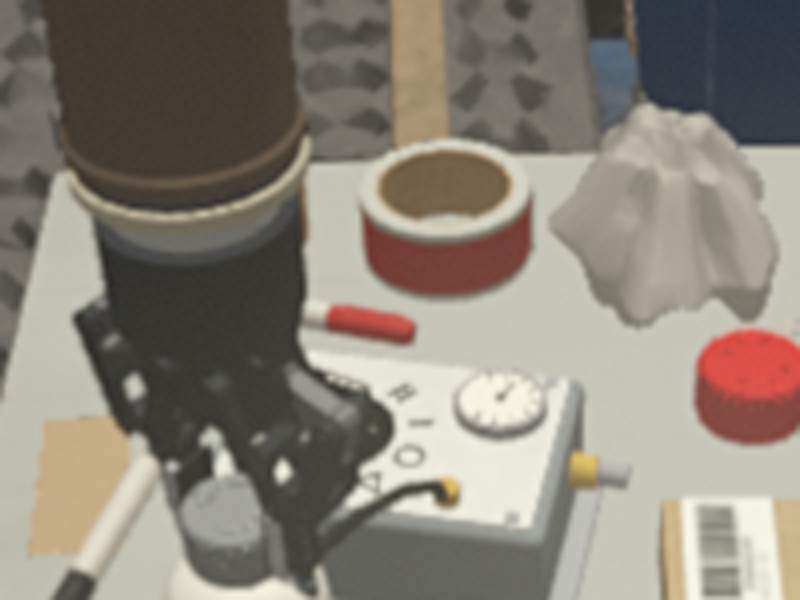

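The cap turned with the jaws (1.17 rad, torque low) and stays pressed. Lifting a little first.

Emit:
servo_tool(deltas=[-3,0,0,0,0,0,36,-6,0,0,0,0,0,36,-10,0,0,0,0,0,36,-14,0,0,0,0,0,36,-14,0,0,0,0,0,36])

```text
time: 8.75
ee_pos: [0.418, 0.2727, 0.1313]
ee_rot: [0.635, -0.311, 0.634, 0.312]
contact_force: [-2.1, 5.1, 2.8]
width: 0.523
```

No downward pull, so it is coming free. Lifting on.

Emit:
servo_tool(deltas=[-5,0,0,0,0,0,36,-12,0,0,0,0,0,36,-20,0,0,0,0,0,36,-35,0,0,0,0,0,36,-50,0,0,0,0,0,36,-65,0,0,0,0,0,36,-80,0,0,0,0,0,36,-90,0,0,0,0,0,36,-94,0,0,0,0,0,36,-94,0,0,0,0,0,36,-94,0,0,0,0,0,36,-94,0,0,0,0,0,36])

```text
time: 9.95
ee_pos: [0.4179, 0.2706, 0.2241]
ee_rot: [0.635, -0.311, 0.635, 0.311]
contact_force: [0.2, -0.1, -1.5]
width: 0.523
```

```bash
python3 st.py side,s9,180,130,200,150,4 top,t9,220,215,200,150,4
```

```text
9.95 [0.4179 0.2706 0.2241] [ 0.2 -0.1 -1.5] [-0.02  0.02 -0.  ] 0.523
[[-0.001 -0.79   0.613]
 [-0.001  0.613  0.79 ]
 [-1.     0.    -0.001]] jaw 2.482036312807525 [-0.56  0.25 -0.15  1.87  0.04  1.03  1.75]
```

View pics/s9.png

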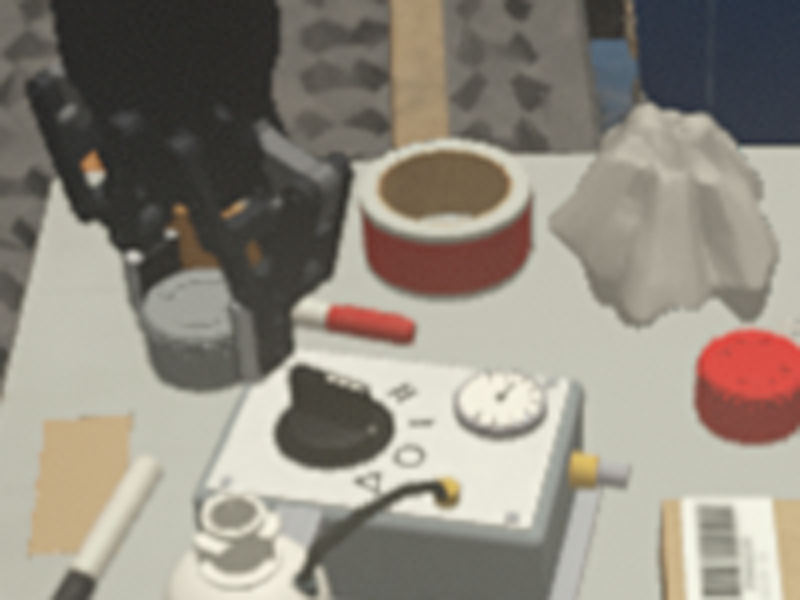

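View pics/t9.png

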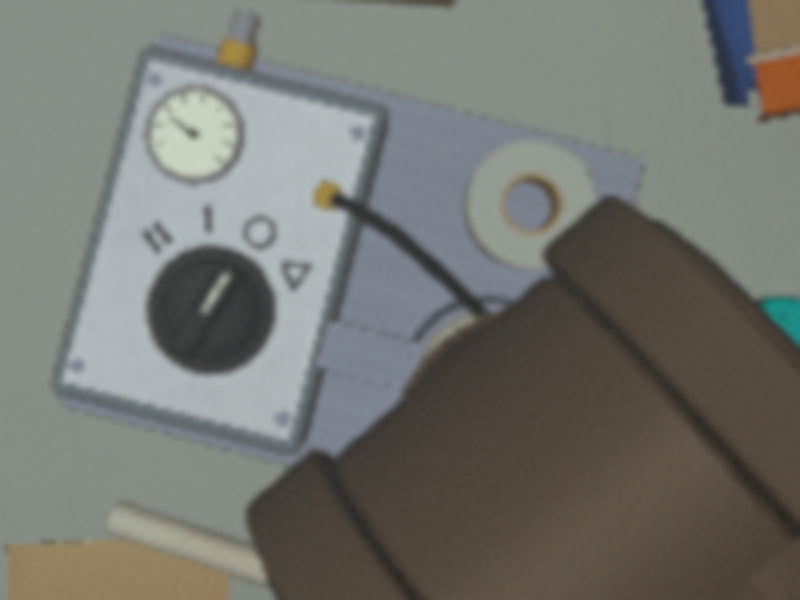

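The cap is held level (px 205,330) above the open mouth (235,512). The knob is at vent, and the pen, labels and unit are unmoved. A quick height check, then hand-in.

Run:
```python
from h import *
for z in(.24,.25,.26): print(z,((proj("side",[.418,.271,z])[0]-[180,130])*4).round())
S=r.read_state();print(S['dq'].round(3))
print(r.job_done())
```

```text
0.24 [209. 316.]
0.25 [206. 295.]
0.26 [203. 273.]
[-0.001 -0.004 -0.    -0.003 -0.001  0.003  0.001]
the job is handed in; nothing more can be done
None
```

I turned the selector knob from fast feed clockwise to vent. Then I gripped the cap, pushed it down with about 12.7 N, twisted it 1.17 rad anticlockwise and lifted it off. The job was handed in at about 10 s with the cap still held; no verdict was reported.

Last checks before handing in:
- **Selector:** the pointer stood at the open ring in both cameras.
- **Cap position:** it was held level at 44.7 mm opening. Its top was at about z 0.25, so its centre was roughly 97 mm above the rim. By the tool position it was within about 2 mm of the bottle's axis.
- **Stillness and load:** the arm was still, and the only force was about 1.5 N downward, roughly the cap's weight plus sensor offset.
- **Bystanders:** the labels and pen looked unmoved. I did not check the packed carton separately, but nothing went near it.

One small disagreement: the side camera placed the cap about 4 mm off the top camera's estimate in y. The grip went cleanly using the top camera's value.

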